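# Clamp the long stone core in the V fixture

### The job

Clamp the long stone core in the V fixture for trimming: lift it out of the rack, set it down on the bench and let go, then take it again round its middle and lower it gently into the pair of vees so that it lies level and centred lengthwise over both. Let go of it, then press the toggle clamp's handle fully down so that the clamp holds the core. Leave the two short cores standing in the rack and knock nothing over.

Things in the scene. Friction and masses are not known exactly. Their poses are not given: they have to be found in the camera images.
- long_core_center (a point): centre of the long stone core, a plain grey cylinder 40 mm in diameter and 130 mm long (about 0.4 kg), half-way along it; its z axis runs along the cylinder (up while it stands in the rack, where its foot is 10 mm above the bench and its top end stands 65 mm above the block). Set down it stands steadily on its end, and lying it rolls little
- short_core_a_center (a point): centre of one of two short stone cores, same stone and diameter (40 mm) but 105 mm long, standing in the rack (25 mm lower than the long one); stays there
- short_core_b_center (a point): centre of the other short stone core, 105 mm long, 40 mm in diameter, standing in the rack; stays there
- rack: fixed wooden rack: block 84 mm (its x) by 216 mm (its y), 75 mm high, with a row of three round blind holes 45 mm wide at y = -68, 0 and +68 mm, 65 mm deep, one core in each in any order; 10 mm end boards at y = +-113 mm rise to 112 mm. Origin: centre of its underside. Grip a core there from above with the fingers to either side in x; 46 mm separate its axis from the next core's flank in y
- fixture: fixed V fixture. Origin on the bench below the middle of the pair of vees; y runs along the vees, x points to the clamp. Base plate 10 mm thick, x -65 to 180, y +-75 mm. Two steel 90 degree vees, each 24 mm long in y, at y = -45 and +45 mm, with 66 mm free between them for the fingers (above the plate); they are 84 mm wide (98 mm over the screwed heels, 22 mm high), tops at 52.5 mm. Clamp bracket: x 98 to 178, y +-23 mm, 105 mm high
- vee_seat (a point): where the core's centre belongs: on the axis of a core seated in both vees (46.5 mm above the bench), midway between them. y runs along the vees (the seated core's axis, either way round), x horizontally across them towards the clamp, z up. The core then overhangs the vees by 8 mm at each end
- clamp_handle (a joint): toggle clamp's handle: 0 = open (handle leaning 62 degrees above level, clamp arm upright), 1.08 = shut (handle level, arm level over the core), stop at 1.11. Stays where it is left and locks over centre at 1.08; pressing takes 5 to 12 N, less far out on the handle. As it goes down the arm (118 mm long) swings over and its sprung rubber foot presses on the middle of the core with a few newtons
- handle_grip (a point): middle of the grey grip of the clamp's handle: a straight round bar 19 mm thick; the handle is 125 mm long from its pivot to its end, this point 90 mm from the pivot. x runs along the handle away from the pivot. The pivot is at x = 158, y = 0, z = 75 mm in the fixture's frame; the handle swings in the fixture's x-z plane, outwards and down to level (it can be pressed straight down from above, 45 mm beyond the pivot)
- clamp_foot: round rubber foot, 18 mm wide, under the end of the clamp's arm; open, it stands about 210 mm above the bench and at least 90 mm to the clamp's side of the vees' axis, and the end of the upright arm reaches 230 mm above the bench. Origin: centre of its pressing face
- beaker: empty glass beaker, 72 mm wide, 95 mm high, upright. Origin: centre of its underside. Bystander
- wash_bottle: white wash bottle with spout, 62 mm wide, 178 mm high, upright. Origin: centre of its underside. Bystander
- pump_bottle: clear pump bottle, 48 mm wide, 144 mm high, upright. Origin: centre of its underside. Bystander
Mind the look-alikes: they are no part of the job. Leave any green or red look-alike of the part that bears long_core_center alone.

How it is judged (in metres and radians):
On the way, in this order (a step that is already met when the one before it is completed fails the run):
1. the long core has been set down on the bench, clear of rack and fixture, and let go (contact force between long_core and the fingers below 0.05 N and contact force between long_core and rack below 0.05 N and contact force between long_core and fixture below 0.05 N and height (world z) of long_core_center below 0.07 m and linear speed of long_core below 0.03 m/s), for 0.3 s.
2. the long core lies in both vees, let go, with the clamp still open (x of long_core_center in the frame of vee_seat between -0.003 and 0.003 m and z of long_core_center in the frame of vee_seat between -0.003 and 0.003 m and y of long_core_center in the frame of vee_seat between -0.012 and 0.012 m and angle between the z axis of long_core_center and the y axis of vee_seat, either way round below 0.04 rad and contact force between long_core and the fingers below 0.05 N and value of joint clamp_handle below 0.3 rad), for 0.2 s.
At the end, for the whole second after the job is handed in: the long core rests, let go, in both vees: within 3 mm of the seat across and in height, within 12 mm lengthwise, within 0.04 rad of the vees' line; handle past 1.0 rad with the foot pressing on the core (over 1 N); short cores within 20 mm of where they stood (x of long_core_center in the frame of vee_seat between -0.003 and 0.003 m and z of long_core_center in the frame of vee_seat between -0.003 and 0.003 m and y of long_core_center in the frame of vee_seat between -0.012 and 0.012 m and angle between the z axis of long_core_center and the y axis of vee_seat, either way round below 0.04 rad and contact force between long_core and the fingers below 0.05 N and value of joint clamp_handle above 1 rad and contact force between clamp_foot and long_core above 1 N and linear speed of long_core below 0.02 m/s and distance of each of short_core_a_center, short_core_b_center from where it was at the start of the episode below 0.02 m); the robot touches nothing.
It fails at once if a short core is moved more than 20 mm (distance of any of short_core_a_center, short_core_b_center from where it was at the start of the episode above 0.02 m).
It fails at once if the beaker or a bottle is knocked over (angle between any of beaker, wash_bottle, pump_bottle's own z axis and vertical above 0.6 rad).
It fails at once if the long core is banged into the fixture (over 40 N) (contact force between long_core and fixture above 40 N).
It fails at once if the long core drops into the vees (faster than 0.4 m/s within 15 mm of its seat) (distance between long_core_center and vee_seat below 0.015 m and linear speed of long_core above 0.4 m/s).
It also fails if it takes over 59 s, if anything falls off the work surface, if the arm or the gripper's body presses on something with over 40 N, if the wrist force passes 120 N, or if a joint passes its speed limit or range.

### The arm

A 7-joint arm with a two-finger parallel gripper is mounted at the origin on the work surface. World frame = base frame: x ahead of the robot, y to its left, z up, the work surface at z = 0. Lengths are in mm, angles in degrees, forces in N, time in s.
With the tool pointing down it reaches from about 425 to 875 mm from the base axis. Payload 4.7 kg.
Tool frame: the origin (TCP) lies midway between the tips of the shut fingers; the grasp point (between the pads) lies robot.grasp_offset behind it (robot.grasp_offset is the distance from the TCP to the grasp point, in mm); z points along the fingers, y is the line along which they close (so a half turn about z gives the same grasp; the last joint's range is limited). The gripper opens to 87 mm and grips with 3 to 60 N. Pads are 19 mm wide; open, the fingers measure 117 mm over their backs; the gripper's body (75 mm by 190 mm) begins 51 mm behind the grasp point.
Start: joints at [-65.999, 18.392, -4.016, 83.108, 1.295, 78.541, -3.26], TCP at [256.021, 597.477, 222.587] pointing down, gripper open.
Joint ranges: [-163.93, 163.93], [-17.29, 119.83], [-79.2, 71.16], [3.27, 140.29], [-89.18, 269.18], [5.43, 117.66], [-154.24, 154.24]. Speed limits (degrees/s): [147.25, 147.25, 180, 180, 180, 180, 180].

### API

Orientations are given as [roll, pitch, yaw] about the fixed x, y, z axes, in that order (R = Rz(yaw) Ry(pitch) Rx(roll)).
In Python, from cell import robot, imaging, order gives the robot as it stands.
- The arm moves only by the shell command python3 -m jog 'ROWS'. ROWS is text: rows parted by semicolons, each of 5 numbers parted by spaces: the shift along the tool's x, y, z in mm, then the turn about the tool's z in degrees, then the gripper's target within -1 to 1 (fully open at 1, half-way at 0, shut at -1). A call has 1 to 5 rows; each row is the pose to reach, as a shift and turn from the pose commanded when the call began, along the tool's axes at that moment; what a row does not reach only later rows make up. A row lasts 1/10 s, in which the tool goes at most 50 mm and 8.59 degrees, less where a joint would pass 70% of its speed; a pose out of reach is approached as far as the arm can. A call with a gripper value outside its range is refused whole. The fingers move at their own pace and stop on an object; the grip force is fixed at half the most. Time passes only in rows, so rows that repeat a pose let the fingers close. It gives the time, the measured TCP pose, the force, the opening and the grip force at its end, in the units of the state.
- robot.state(): the state, without advancing time (a new reading comes with each control period).
- imaging.camera(name): name is "scene" or "top"; returns a dict with "frame" (480x640x3 uint8, red, green, blue), "camera_matrix" (3x3 intrinsics, pixels), "k1" (the pictures are not rectified: a ray, as slopes to the right and down, at radius r is drawn at 1 + k1 r^2 times it, then the intrinsics apply), "extrinsics" (4x4, takes a point from camera to world coordinates). Camera axes: x right, y up, looking along -z (the intrinsics and any distortion apply to the point x, -y, -z); pixel columns grow to the right and rows downward; lengths in mm; the calibration is good to about 2 mm. A picture is of the moment at which its call begins. There is no depth.
- order.close_job(): hands the job in; it is judged then, once.
Trained networks look in a picture, given as the dict that the camera call returned (one of the last four; its "shot" number tells which), for a name from the list of things; names that differ only in an ending like _2 or _b are one class to them, and where a whole thing is asked for, a point or a joint stands for the part that bears it (a point fixed in the world has none). Each returns a list of dicts, best first, with "score" (0 to 1); they miss things now and then, are a little off and sometimes report something else, mostly with a low value. They report only what shows in the picture. A call takes as long as a camera call. They do not tell look-alikes from the thing itself.
- imaging.boxes_of(name, picture): "point" ([x, y, z] in mm, in world coordinates, good to about 4 mm: the middle of the surface that is visible of it).
The state is a dict: "time": time; "joints": joint angles; "qd": joint speeds; "joint_torque": joint torques, N m; "tool_pos": TCP position; "tool_rot": TCP orientation; "force": force on the tool from outside, world axes, zero at the start; "moment": the same for the moment, N m; "gripper_width": opening from 0.0 (shut) to 1.0 (fully open); "grip_force": force on a finger pad.
Only numpy, scipy, OpenCV 4.12 (cv2) and the standard library are available. Lean on these libraries where they do the work, as an engineer would, in place of code of your own. Each camera call takes 0.05 s, during which the arm holds its last target. There are 200 camera calls.

## Working session

There is one attempt and no reset: what is moved stays moved. The work goes in short steps, Python scripts to look and compute and a shell command to move; the robot and the scene stay as the last step left them, time stands still between calls to the robot, and variables do not carry over. Pictures are saved under pics/ and viewed, at most 12 in all, crops included, and the job is handed in when it is done.

```bash
ls; mkdir -p pics; cat > h.py <<'E'
import numpy as np, cv2
from cell import robot, imaging, order
def shot(n, save=None):
    p=imaging.camera(n)
    if save: cv2.imwrite('pics/'+save, p['frame'][:,:,::-1])
    return p
def ray(p,u,v):
    K=np.array(p['camera_matrix']);k=p['k1'];T=np.array(p['extrinsics'])
    d=np.array([(u-K[0,2])/K[0,0],(v-K[1,2])/K[1,1]]);s=d.copy()
    for _ in range(20): s=d/(1+k*(s@s))
    return T[:3,3], T[:3,:3]@np.array([s[0],-s[1],-1])
def atz(p,u,v,z):
    o,d=ray(p,u,v); return o+d*(z-o[2])/d[2]
def proj(p,X):
    K=np.array(p['camera_matrix']);T=np.array(p['extrinsics'])
    c=T[:3,:3].T@(np.array(X,float)-T[:3,3]); s=np.array([c[0],-c[1]])/-c[2]; s=s*(1+p['k1']*(s@s))
    return K[0,0]*s[0]+K[0,2],K[1,1]*s[1]+K[1,2]
E
python3 - <<'E'
from h import *
print(robot.grasp_offset); s=robot.state(); print(s['tool_pos'],s['tool_rot'],s['time'])
for n in('top','scene'):
    p=shot(n,n+'1.png'); print(n,np.array(p['extrinsics']).round(2).tolist())
    for o in['long_core_center','short_core_a_center','rack','fixture','clamp_handle','handle_grip','clamp_foot','beaker','wash_bottle','pump_bottle']:
        print(o,[(round(d['score'],2),np.round(d['point']).tolist(),[round(float(c)) for c in proj(p,d['point'])]) for d in imaging.boxes_of(o,p)])
E
```

```text
pics
18.700000000000003
[255.82985148 596.93313439 221.45502173] [-1.79889756e+02  4.85338134e-03  1.56806832e+02] 0.0
top [[-0.03, 1.0, -0.08, 386.29], [-1.0, -0.03, -0.01, -9.33], [-0.01, 0.08, 1.0, 1651.63], [0.0, 0.0, 0.0, 1.0]]
long_core_center [(0.87, [621.0, -361.0, 126.0], [460, 196]), (0.82, [630.0, -177.0, 130.0], [388, 195]), (0.7, [511.0, -294.0, 140.0], [436, 239]), (0.6, [339.0, -348.0, 115.0], [459, 306]), (0.53, [627.0, -277.0, 134.0], [427, 195])]
short_core_a_center [(0.72, [518.0, -227.0, 115.0], [409, 238])]
rack [(0.82, [507.0, -294.0, 73.0], [432, 243])]
fixture [(0.71, [524.0, 139.0, 11.0], [271, 243]), (0.43, [340.0, -348.0, 116.0], [459, 306])]
clamp_handle [(0.58, [645.0, 113.0, 138.0], [276, 192])]
handle_grip [(0.51, [646.0, 111.0, 137.0], [277, 192])]
clamp_foot [(0.44, [569.0, 135.0, 222.0], [264, 217])]
beaker [(0.66, [666.0, 24.0, 30.0], [311, 190])]
wash_bottle [(0.56, [344.0, -349.0, 112.0], [459, 304])]
pump_bottle [(0.82, [647.0, 369.0, 91.0], [181, 197])]
scene [[0.87, -0.4, 0.3, 815.39], [0.5, 0.7, -0.51, -536.59], [-0.01, 0.59, 0.8, 992.65], [0.
[... 302 characters left out ...]
ort_core_a_center [(0.82, [526.0, -235.0, 119.0], [280, 340])]
rack [(0.97, [538.0, -315.0, 73.0], [265, 385]), (0.33, [537.0, 120.0, 13.0], [365, 246]), (0.28, [652.0, 32.0, 62.0], [394, 281])]
fixture [(0.82, [534.0, 119.0, 15.0], [364, 245])]
clamp_handle [(0.67, [653.0, 100.0, 147.0], [412, 237]), (0.42, [571.0, 126.0, 219.0], [386, 194]), (0.15, [531.0, 122.0, 17.0], [364, 243])]
handle_grip [(0.64, [652.0, 104.0, 145.0], [412, 237]), (0.4, [520.0, -303.0, 142.0], [256, 362])]
clamp_foot [(0.6, [569.0, 127.0, 217.0], [385, 193])]
beaker [(0.83, [657.0, 30.0, 62.0], [396, 283])]
wash_bottle [(0.6, [359.0, -368.0, 108.0], [173, 357])]
pump_bottle [(0.76, [658.0, 361.0, 73.0], [450, 185])]
```

View pics/top1.png

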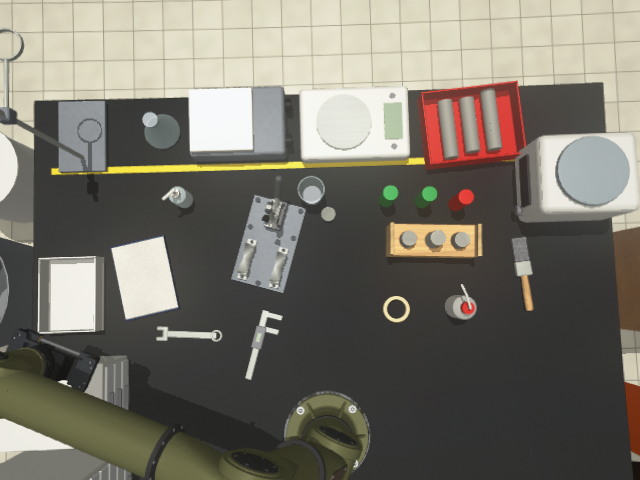

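View pics/scene1.png

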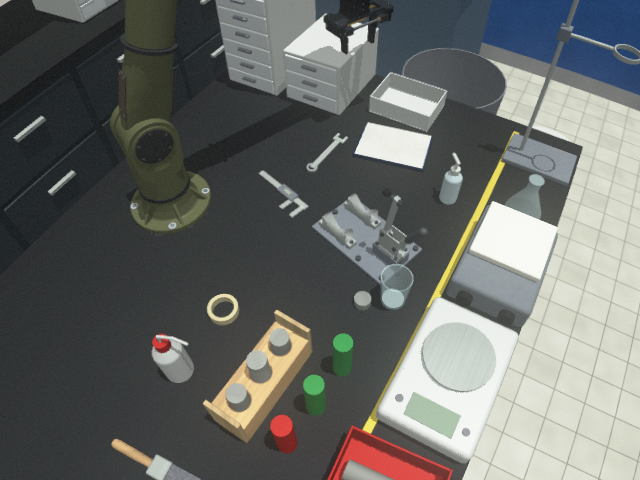

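Three grey cores stand in the rack, at top-view (409,239), (437,239) and (462,240). The middle one looks tallest. The green and red cylinders at (390,195), (429,195) and (465,200) are look-alikes. I'll enlarge the rack and the fixture to confirm.

```bash
python3 - <<'E'
from h import *
t=shot('top');s=shot('scene')
a=t['frame'][215:265,380:490];b=s['frame'][310:440,200:320];c=t['frame'][185:300,225:335]; d=s['frame'][170:290,305:435]
f=lambda i,w,h:cv2.resize(i,(w,h),interpolation=cv2.INTER_CUBIC)
A=f(b,277,300);B=f(a,523,300)[:, :]
im=np.vstack([np.hstack([A,B]),np.hstack([f(c,400,300),f(d,400,300)])])
cv2.imwrite('pics/c1.png',im[:,:,::-1])
c4=f(t['frame'][185:305,225:335],660,720)
E
```

```text
(no output)
```

View pics/c1.png

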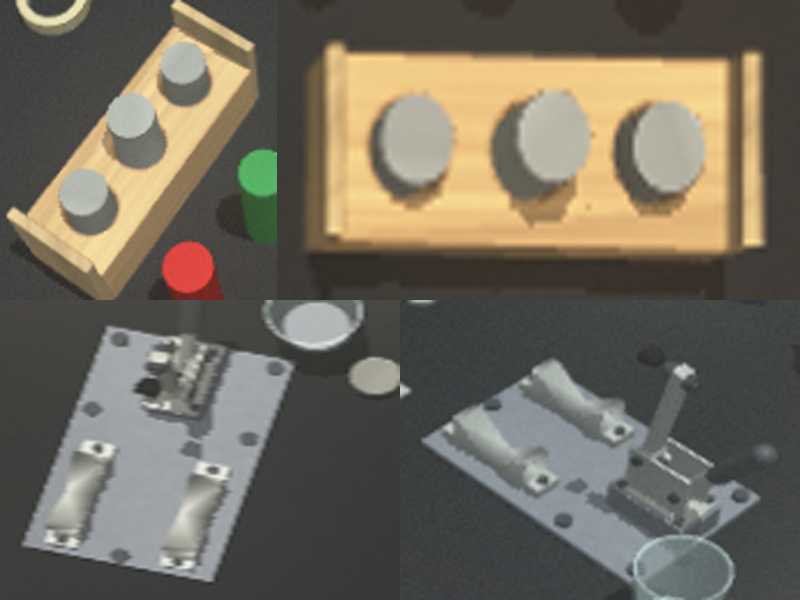

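```bash
python3 - <<'E'
from h import *
from scipy.optimize import least_squares
t=shot('top');s=shot('scene')
for n,a,b,z in[('long',(438,237.8),(257.6,359.8),140),('sL',(409.6,238.3),(279.3,337.7),115),('sR',(462.2,239.5),(237.7,393.2),115)]:
    print(n,atz(t,*a,z).round(1),atz(s,*b,z).round(1))
obs=[(t,254.4,195.3,180,75),(t,306.1,209.1,180,-75),(t,283.6,292.3,-65,-75),(t,231.3,278.9,-65,75),(s,312.1,226,-65,-75),(s,422,248,180,75)]
def R(q): c,d=np.cos(q),np.sin(q); return np.array([[c,-d],[d,c]])
fit=lambda ob:least_squares(lambda v:np.ravel([np.array(proj(p,[*(v[:2]+R(v[2])@[x,y]),10]))-(a,b) for p,a,b,x,y in ob]),[520,140,-.26])
r=fit(obs);print(r.x,r.fun.reshape(-1,2).round(1)); print(fit(obs[:4]).x)
# mask
f=t['frame'].astype(int);roi=np.zeros(f.shape[:2],np.uint8)
m=((f.min(2)>85)&(f.max(2)-f.min(2)<40)).astype(np.uint8);m[:, :225]=0;m[:,312:]=0;m[:190]=0;m[298:]=0
n,l,st,c=cv2.connectedComponentsWithStats(m);k=1+st[1:,4].argmax();print(st[k])
cs,_=cv2.findContours((l==k).astype(np.uint8),cv2.RETR_EXTERNAL,cv2.CHAIN_APPROX_NONE)
P=np.float32([atz(t,*q[0],10)[:2] for q in max(cs,key=len)]);print(cv2.minAreaRect(P))
x,y,q=r.x
for n,v in[('pivot',(158,0)),('press',(203,0)),('tip',(283,0)),('park',(0,0))]:print(n,np.array([x,y])+R(q)@v)
print('beaker',R(-q)@(np.array([662,27])-[x,y]))
im=t['frame'].copy()
def ln(im,p,A,B,z): cv2.line(im,*[tuple(int(round(c)) for c in proj(p,[*(np.array([x,y])+R(q)@w),z])) for w in(A,B)],(255,0,0),1)
E
```

```text
long [ 513.7 -298.2  140. ] [ 518.9 -297.4  140. ]
sL [ 516.7 -229.8  115. ] [ 521.2 -230.4  115. ]
sR [ 509.6 -364.8  115. ] [ 515.5 -364.1  115. ]
[ 4.68403461e+02  1.62750579e+02 -2.86937552e-01] [[-0.2 -1. ]
 [-0.1 -1.3]
 [-0.4  0.6]
 [-0.5  0.2]
 [-1.4 -0.2]
 [-0.3  0.3]]
[ 4.67324092e+02  1.62076992e+02 -2.87499070e-01]
[ 231  195   75   98 4653]
((527.0004272460938, 146.1762237548828), (151.2828826904297, 251.54306030273438), 73.40690612792969)
pivot [619.94364638 118.03400108]
press [663.10382564 105.29826684]
tip [739.8330332   82.65696151]
park [468.40346145 162.75057909]
beaker [224.10099124 -75.40945026]
```

```bash
cat >> h.py <<'E'
def to(X,Y,Z,yaw=None):
    s=robot.state();p=np.array(s['tool_pos']);q=s['tool_rot'][2];r=np.radians(q)
    d=np.array([X,Y,Z])-p; a=d[0]*np.cos(r)+d[1]*np.sin(r);b=d[0]*np.sin(r)-d[1]*np.cos(r)
    turn=0 if yaw is None else -((yaw-q+180)%360-180)
    print('at',p.round(1),'rot',np.round(s['tool_rot'],1),'F',np.round(s['force'],1),'w',round(s['gripper_width'],3),'t',round(s['time'],2),'j7',round(s['joints'][6],1))
    print('row %.1f %.1f %.1f %.1f'%(a,b,-d[2],turn))
E
cat > to.py <<'E'
import sys
from h import *
to(*map(float,sys.argv[1:]))
E
python3 to.py 480 400 330 120; python3 -c "
from cell import robot;print(robot.state()['joints'])"
```

```text
at [256.  597.5 222.6] rot [180.    0.  156.8] F [-0.5 -0.3 -0.1] w 1.002 t 1.3 j7 -3.3
row -283.7 -93.3 -107.4 36.8
[-66.0000833   18.39175617  -4.01647311  83.10738024   1.29321779
  78.54060539  -3.26044176]
```

```bash
python3 -m jog '-90 -30 -107 8 1;-284 -93 -107 37 1;-284 -93 -107 37 1;-284 -93 -107 37 1;-284 -93 -107 37 1'; python3 to.py 640 150 330 87
```

```text
time: 1.8
tool_pos: [427.4, 446.4, 311.6]
tool_rot: [180.0, -0.0, 119.6]
force: [-0.2, 0.7, 0.5]
gripper_width: 1.001
grip_force: 0.0
at [427.4 446.4 311.6] rot [180.   -0.  119.6] F [-0.2  0.7  0.5] w 1.001 t 1.8 j7 -17.9
row -362.7 38.6 -18.4 32.6
```

```bash
python3 -m jog -h 2>&1 | head -20
```

```text
invalid input
```

```bash
python3 -m jog '-363 39 -18 33 1;-363 39 -18 33 1;-363 39 -18 33 1;-363 39 -18 33 1;-363 39 -18 33 1'>/dev/null; python3 to.py 600 -80 330 87
```

```text
at [573.7 243.9 323.5] rot [180.   -0.   86.7] F [0.9 0.9 0.6] w 1.0 t 2.3 j7 -25.4
row -321.8 45.1 -6.5 -0.3
```

```bash
python3 -m jog '-322 45 -7 0 1;-322 45 -7 0 1;-322 45 -7 0 1;-322 45 -7 0 1;-322 45 -7 0 1'>/dev/null; python3 to.py 516 -298 330 87.2
```

```text
at [593.4  -5.4 328.7] rot [180.   -0.   86.8] F [ 0.6 -0.3  0.2] w 1.0 t 2.8 j7 -1.3
row -296.4 -61.0 -1.3 -0.4
```

```bash
python3 -m jog '-296 -61 -1 0 1;-296 -61 -1 0 1;-296 -61 -1 0 1;-296 -61 -1 0 1;-296 -61 -1 0 1'>/dev/null; python3 to.py 516 -298 200 87.2
```

```text
at [ 528.7 -246.9  329.5] rot [179.9  -0.   86.8] F [ 1.1  0.5 -0.2] w 1.002 t 3.3 j7 24.2
row -51.8 -9.9 129.5 -0.4
```

```bash
python3 -m jog '-52 -10 0 0 1;-52 -10 80 0 1;-52 -10 130 0 1;-52 -10 130 0 1;-52 -10 130 0 1'>/dev/null; python3 to.py 516 -298 97 87.2; python3 - <<'E'
from h import *
s=shot('scene');t=shot('top')
f=lambda i:cv2.resize(i,(400,400),interpolation=cv2.INTER_CUBIC)
cv2.imwrite('pics/c2.png',np.hstack([f(s['frame'][270:430,180:340]),f(t['frame'][180:300,380:500])])[:,:,::-1])
E
```

```text
at [ 513.9 -294.7  194.6] rot [-179.5   -0.2   86.8] F [0.1 0.6 0.3] w 1.001 t 3.8 j7 31.7
row -3.1 2.3 97.6 -0.4
```

View pics/c2.png

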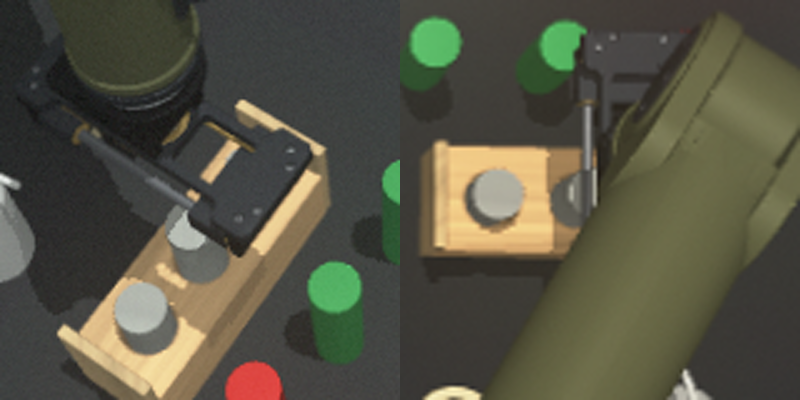

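The open gripper straddles the middle core. In the left crop the core top is at about (190,225), and it is the tallest of the three. Going down now.

```bash
python3 -m jog '-3 2 40 0 1;-3 2 70 0 1;-3 2 97 0 1;-3 2 97 0 1;-3 2 97 0 1'>/dev/null; python3 to.py 516 -298 97 87.2
```

```text
at [ 520.  -300.3  104.6] rot [1.798e+02 1.000e-01 8.680e+01] F [ 0.4  0.8 -0.1] w 1.002 t 4.4 j7 34.8
row 2.1 -4.1 7.6 -0.4
```

```bash
python3 -m jog '0 0 0 0 0;0 0 0 0 -0.2;0 0 0 0 -0.5;0 0 0 0 -1;0 0 0 0 -1'; python3 -m jog '0 0 0 0 -1;0 0 0 0 -1;0 0 0 0 -1;0 0 0 0 -1;0 0 0 0 -1'
```

```text
time: 4.9
tool_pos: [518.5, -299.6, 102.4]
tool_rot: [180.0, -0.0, 86.8]
force: [-0.5, 0.2, -0.0]
gripper_width: 0.629
grip_force: 0.0
time: 5.4
tool_pos: [517.9, -299.6, 102.0]
tool_rot: [-179.9, -0.0, 86.8]
force: [-2.6, -0.9, 1.4]
gripper_width: 0.456
grip_force: 30.5
```

```bash
python3 -m jog '0 0 -25 0 -1;0 0 -60 0 -1;0 0 -110 0 -1;0 0 -130 0 -1;0 0 -130 0 -1'; python3 to.py 480 -130 232 73.5
```

```text
time: 5.9
tool_pos: [520.3, -300.5, 235.0]
tool_rot: [179.6, 0.1, 86.8]
force: [0.7, -0.2, -5.0]
gripper_width: 0.453
grip_force: 30.5
at [ 520.3 -300.5  235. ] rot [1.796e+02 1.000e-01 8.680e+01] F [ 0.7 -0.2 -5. ] w 0.453 t 5.9 j7 31.5
row 168.0 -49.7 3.0 13.3
```

```bash
python3 -m jog '40 -12 0 3 -1;80 -24 0 7 -1;125 -37 0 10 -1;168 -50 0 13 -1;168 -50 0 13 -1'; python3 -m jog '0 0 40 0 -1;0 0 80 0 -1;0 0 110 0 -1;0 0 125 0 -1;0 0 130 0 -1';python3 to.py 480 -130 92 73.5
```

```text
time: 6.4
tool_pos: [476.0, -120.2, 229.0]
tool_rot: [-179.6, -0.3, 74.4]
force: [1.2, 0.9, -4.9]
gripper_width: 0.453
grip_force: 30.4
time: 6.9
tool_pos: [474.5, -128.5, 97.9]
tool_rot: [-179.6, 0.1, 73.8]
force: [0.6, 0.2, -5.4]
gripper_width: 0.451
grip_force: 30.4
at [ 474.5 -128.5   97.9] rot [-1.796e+02  1.000e-01  7.380e+01] F [ 0.6  0.2 -5.4] w 0.451 t 6.9 j7 -0.9
row 0.1 5.7 5.9 0.3
```

```bash
python3 -m jog '0 0 1 0 -1;0 0 2 0 -1;0 0 3 0 -1;0 0 4 0 -1;0 0 4 0 -1'; python3 -m jog '0 0 0 0 -1;0 0 0 0 -1;0 0 0 0 -1;0 0 0 0 -1;0 0 0 0 -1'
```

```text
time: 7.4
tool_pos: [478.2, -129.1, 98.6]
tool_rot: [179.9, -0.0, 73.8]
force: [-0.7, -0.1, -4.7]
gripper_width: 0.454
grip_force: 30.4
time: 7.9
tool_pos: [477.9, -129.0, 98.2]
tool_rot: [180.0, -0.0, 73.8]
force: [0.1, 0.2, -5.3]
gripper_width: 0.446
grip_force: 30.4
```

```bash
python3 -m jog '0 0 2 0 -1;0 0 4 0 -1;0 0 5 0 -1;0 0 5 0 -1;0 0 5 0 -1'; python3 -m jog '0 0 1 0 -1;0 0 1 0 -1;0 0 2 0 -1;0 0 2 0 -1;0 0 2 0 -1'
```

```text
time: 8.4
tool_pos: [477.8, -129.1, 93.1]
tool_rot: [-180.0, -0.0, 73.8]
force: [0.7, -0.2, -5.0]
gripper_width: 0.449
grip_force: 30.4
time: 8.9
tool_pos: [478.2, -129.3, 92.1]
tool_rot: [180.0, -0.0, 73.8]
force: [-2.7, -1.0, 5.9]
gripper_width: 0.453
grip_force: 30.5
```

Contact with the bench. Releasing and raising.

```bash
python3 -m jog '0 0 0 0 0.2;0 0 0 0 0.5;0 0 0 0 1;0 0 0 0 1;0 0 0 0 1'; python3 -m jog '0 0 0 0 1;0 0 -20 0 1;0 0 -50 0 1;0 0 -80 0 1;0 0 -90 0 1'; python3 to.py 478 -129 92 73.5
```

```text
time: 9.4
tool_pos: [478.0, -129.0, 91.1]
tool_rot: [180.0, -0.0, 73.8]
force: [-0.2, 0.0, 0.3]
gripper_width: 0.818
grip_force: 0.0
time: 9.9
tool_pos: [479.6, -129.5, 184.1]
tool_rot: [179.7, -0.1, 73.8]
force: [1.0, 0.3, 0.0]
gripper_width: 0.999
grip_force: 0.0
at [ 479.6 -129.5  184.1] rot [ 1.797e+02 -1.000e-01  7.380e+01] F [1.  0.3 0. ] w 0.999 t 9.9 j7 -3.8
row -0.0 -1.7 92.1 0.3
```

```bash
python3 -m jog '0 0 0 0 -1;-45 0 0 0 -1;-45 0 0 0 -1;-45 0 0 0 -1;-45 0 0 0 -1'; python3 -m jog '0 0 20 0 -1;0 0 40 0 -1;0 0 66 0 -1;0 0 66 0 -1;0 0 66 0 -1'; python3 -m jog '10 0 0 0 -1;18 0 0 0 -1;26 0 0 0 -1;34 0 0 0 -1;42 0 0 0 -1'; python3 -m jog '8 0 0 0 -1;16 0 0 0 -1;20 0 0 0 -1;20 0 0 0 -1;20 0 0 0 -1'
```

```text
time: 10.4
tool_pos: [464.9, -171.4, 180.0]
tool_rot: [-179.9, -0.0, 73.8]
force: [-0.2, 0.6, 0.2]
gripper_width: 0.632
grip_force: 0.0
time: 10.9
tool_pos: [465.1, -171.2, 114.5]
tool_rot: [-179.9, 0.0, 73.9]
force: [0.1, 0.3, -0.3]
gripper_width: 0.175
grip_force: 0.0
time: 11.4
tool_pos: [477.4, -130.9, 115.3]
tool_rot: [180.0, -0.0, 73.8]
force: [-0.2, -0.0, 0.3]
gripper_width: 0.007
grip_force: 0.1
time: 11.9
tool_pos: [482.5, -113.0, 115.1]
tool_rot: [-180.0, 0.0, 73.8]
force: [0.6, -0.4, -0.0]
gripper_width: 0.005
grip_force: 0.0
```

```bash
python3 - <<'E'
from h import *
s=shot('scene');t=shot('top')
f=lambda i:cv2.resize(i,(400,400),interpolation=cv2.INTER_CUBIC)
cv2.imwrite('pics/c3.png',np.hstack([f(s['frame'][200:400,200:400]),f(t['frame'][180:340,270:430])])[:,:,::-1])
E
```

```text
(no output)
```

View pics/c3.png

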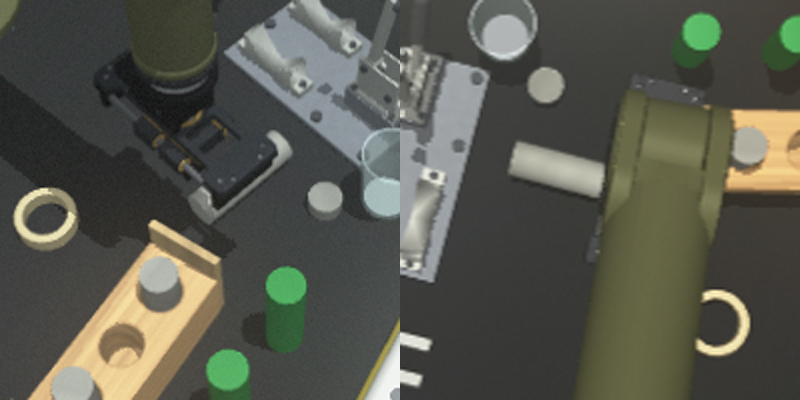

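The core lies on the bench pointing at the fixture. Its far end is at about (316,244) in the top view. I'll move the arm aside to measure it.

```bash
python3 -m jog '0 0 -50 0 1;0 0 -100 0 1;-50 0 -120 0 1;-100 0 -120 0 1;-150 0 -120 0 1' >/dev/null; python3 - <<'E'
from h import *
t=shot('top');s=shot('scene')
import sys
for n,p,z,box in(('top',t,20,(215,285,305,375)),('scene',s,20,(240,340,255,370))):
    f=p['frame'].astype(int);m=((f.min(2)>95)&(f.max(2)-f.min(2)<45)).astype(np.uint8)
    k=np.zeros_like(m);a,b,c,d=box;k[a:b,c:d]=m[a:b,c:d]
    N,l,st,ce=cv2.connectedComponentsWithStats(k)
    for i in range(1,N):
        if st[i,4]>150:
            ys,xs=np.where(l==i);r=cv2.minAreaRect(np.float32([atz(p,x,y,20 if n=='top' else 25)[:2] for x,y in zip(xs,ys)]));print(n,st[i],r)
    print([(round(d['score'],2),np.round(d['point']).tolist()) for d in imaging.boxes_of('long_core_center',p)])
f=lambda i:cv2.resize(i,(400,400),interpolation=cv2.INTER_CUBIC)
cv2.imwrite('pics/c4.png',np.hstack([f(s['frame'][200:400,200:400]),f(t['frame'][200:300,290:390])])[:,:,::-1])
E
```

```text
top [313 237  49  24 656] ((502.4299621582031, -43.881935119628906), (133.2010498046875, 38.281314849853516), 73.29780578613281)
[(0.9, [624.0, -278.0, 131.0]), (0.88, [629.0, -178.0, 131.0]), (0.74, [665.0, 22.0, 32.0]), (0.73, [567.0, 138.0, 216.0]), (0.58, [501.0, -45.0, 37.0]), (0.58, [621.0, -360.0, 129.0])]
scene [328 240  42  35 708] ((520.6114501953125, 63.492431640625), (101.472900390625, 99.64851379394531), 29.422163009643555)
scene [294 265  52  46 931] ((504.2191162109375, -42.99510192871094), (141.0316619873047, 42.493797302246094), 73.47283172607422)
scene [354 291  16  16 213] ((600.6804809570312, -24.143970489501953), (34.35781478881836, 39.412349700927734), 28.04669189453125)
scene [270 328  20  12 194] ((486.0614013671875, -190.1905975341797), (42.21965026855469, 26.414470672607422), 29.929645538330078)
[(0.97, [644.0, -191.0, 109.0]), (0.92, [627.0, -384.0, 130.0]), (0.79, [640.0, -293.0, 120.0]), (0.69, [505.0, -54.0, 38.0])]
```

View pics/c4.png

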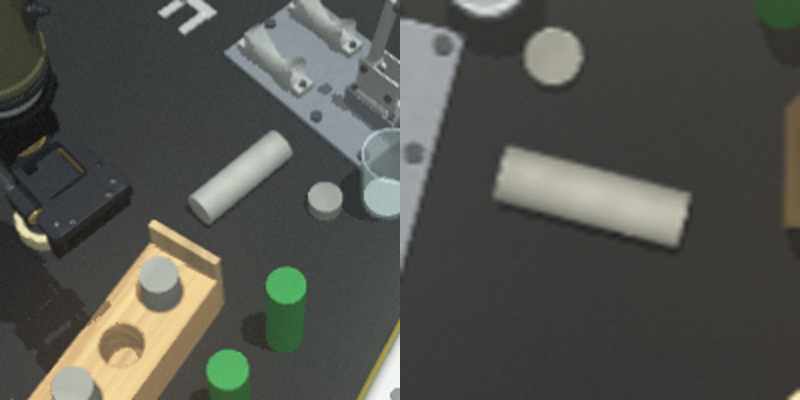

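```bash
python3 to.py 503 -44.5 130 73.4
```

```text
at [ 441.  -254.7  235.2] rot [180.   -0.   73.6] F [0.1 0.6 0.5] w 0.554 t 12.7 j7 10.9
row 219.2 -0.0 105.2 0.2
```

```bash
python3 -m jog '50 0 0 0 1;100 0 0 0 1;150 0 30 0 1;195 0 70 0 1;219 0 105 0 1' >/dev/null; python3 -m jog '0 0 0 0 1;0 0 0 0 1;0 0 0 0 1;0 0 0 0 1;0 0 0 0 1'; python3 to.py 503 -44.5 8 73.4
```

```text
time: 13.7
tool_pos: [501.7, -50.1, 139.3]
tool_rot: [179.9, -0.1, 73.7]
force: [-0.0, 0.4, 0.2]
gripper_width: 0.999
grip_force: 0.0
at [501.7 -50.1 139.3] rot [ 1.799e+02 -1.000e-01  7.370e+01] F [-0.   0.4  0.2] w 0.999 t 13.7 j7 -11.5
row 5.8 -0.3 131.3 0.3
```

```bash
python3 -m jog '6 0 40 0 1;6 0 80 0 1;6 0 110 0 1;6 0 120 0 1;6 0 120 0 1' >/dev/null; python3 -m jog '0 0 0 0 1;0 0 0 0 1;0 0 0 0 1;0 0 0 0 1;0 0 0 0 1'; python3 to.py 503 -44.5 8 73.4
```

```text
time: 14.7
tool_pos: [503.1, -43.4, 18.8]
tool_rot: [179.9, -0.0, 73.8]
force: [-0.6, 0.9, -0.3]
gripper_width: 1.002
grip_force: 0.0
at [503.1 -43.4  18.8] rot [179.9  -0.   73.8] F [-0.6  0.9 -0.3] w 1.002 t 14.7 j7 -7.0
row -1.1 0.2 10.8 0.4
```

```bash
python3 -m jog '-1 0 5 0 1;-1 0 11 0 1;-1 0 11 0 0;-1 0 11 0 -0.2;-1 0 11 0 -0.5'; python3 -m jog '0 0 0 0 -1;0 0 0 0 -1;0 0 0 0 -1;0 0 0 0 -1;0 0 0 0 -1'; python3 -m jog '0 0 0 0 -1;0 0 -25 0 -1;0 0 -60 0 -1;0 0 -100 0 -1;0 0 -120 0 -1';  python3 to.py 470 162.5 125 73.5
```

```text
time: 15.2
tool_pos: [502.4, -44.5, 7.2]
tool_rot: [-180.0, 0.0, 73.8]
force: [0.3, -0.1, 0.7]
gripper_width: 0.811
grip_force: 0.0
time: 15.7
tool_pos: [502.5, -44.5, 7.3]
tool_rot: [180.0, -0.0, 73.8]
force: [-0.5, -1.1, 0.3]
gripper_width: 0.452
grip_force: 30.0
time: 16.2
tool_pos: [503.2, -44.7, 129.5]
tool_rot: [179.9, -0.1, 73.8]
force: [1.1, 0.2, -5.1]
gripper_width: 0.448
grip_force: 30.0
at [503.2 -44.7 129.5] rot [ 1.799e+02 -1.000e-01  7.380e+01] F [ 1.1  0.2 -5.1] w 0.448 t 16.2 j7 -11.7
row 189.7 -89.7 4.5 0.3
```

```bash
python3 -m jog '0 -45 -20 0 -1;0 -90 -20 0 -1;0 -130 -20 0 -1;0 -130 -20 0 -1;45 -130 -20 0 -1' >/dev/null; python3 -m jog '45 0 0 0 -1;90 0 0 0 -1;125 0 0 0 -1;145 0 0 0 -1;145 0 0 0 -1'; python3 - <<'E'
from h import *
q=-.2875;c,d=np.cos(q),np.sin(q);o=np.array([470,162.5])
to(*(o-40*np.array([c,d])),150,73.5)
t=shot('top');s=shot('scene')
f=lambda i:cv2.resize(i,(400,400),interpolation=cv2.INTER_CUBIC)
cv2.imwrite('pics/c5.png',np.hstack([f(s['frame'][120:280,290:450]),f(t['frame'][180:300,210:330])])[:,:,::-1])
E
```

```text
time: 17.2
tool_pos: [430.4, 176.7, 146.2]
tool_rot: [-179.9, 0.1, 74.0]
force: [-0.6, -0.8, -5.7]
gripper_width: 0.452
grip_force: 30.0
at [430.4 176.7 146.2] rot [-1.799e+02  1.000e-01  7.400e+01] F [-0.6 -0.8 -5.7] w 0.452 t 17.2 j7 -41.8
row -2.4 2.0 -3.8 0.5
```

View pics/c5.png

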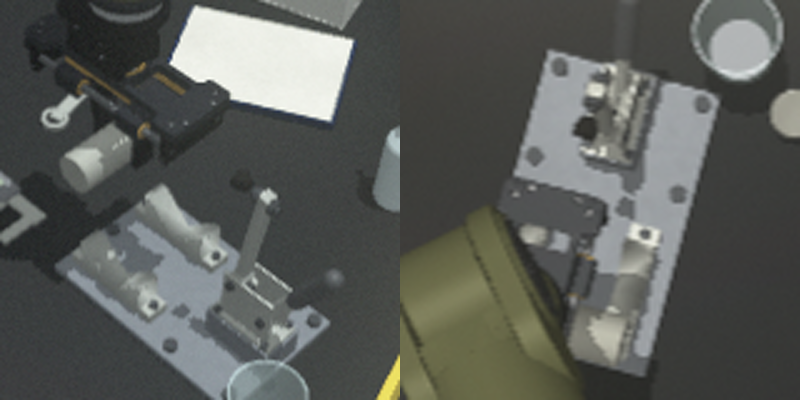

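```bash
python3 - <<'E'
from h import *
t=shot('top')
q=-.2875;c,d=np.cos(q),np.sin(q);o=np.array([470,162.5]);Ri=np.array([[c,d],[-d,c]])
sc=np.array([atz(t,*p,22)[:2] for p in[(252,241.7),(241.5,277),(283,250.2),(274,285.8)]])
print(sc.mean(0),Ri@(sc.mean(0)-o),((sc-o)@Ri.T).round(1).tolist())
print('foot',Ri@(atz(t,265.5,219,210)[:2]-o))
for z in(216,250): print('body edge',z,[(Ri@(atz(t,*p,z)[:2]-o)).round() for p in[(243,234),(272,240)]])
to(*(o-0*np.array([c,d])),146,73.5)
E
```

```text
[466.79194383 163.11519331] [-3.25082553 -0.31971952] [[47.7, 44.0], [-53.5, 46.1], [46.8, -44.9], [-54.0, -46.5]]
foot [ 1.00765390e+02 -3.84462862e-03]
body edge 216 [array([51., 43.]), array([ 55., -30.])]
body edge 250 [array([49., 37.]), array([ 53., -33.])]
at [430.2 172.6 146.4] rot [-1.799e+02  1.000e-01  7.370e+01] F [ 0.3 -0.2 -5.3] w 0.452 t 17.35 j7 -41.8
row 1.5 41.0 0.4 0.2
```

```bash
python3 -m jog '0 0 30 0 -1;0 0 55 0 -1;0 0 70 0 -1;0 0 70 0 -1;0 0 70 0 -1'; python3 to.py 467.8 162.5 76 73.5
```

```text
time: 17.85
tool_pos: [430.8, 173.2, 77.6]
tool_rot: [180.0, 0.0, 73.7]
force: [0.4, -0.2, -4.6]
gripper_width: 0.451
grip_force: 30.0
at [430.8 173.2  77.6] rot [180.    0.   73.7] F [ 0.4 -0.2 -4.6] w 0.451 t 17.85 j7 -40.6
row 0.1 38.5 1.6 0.2
```

```bash
python3 -m jog '0 10 0 0 -1;0 20 0 0 -1;0 28 0 0 -1;0 34 0 0 -1;0 38 0 0 -1'; python3 -m jog '0 0 0 0 -1;0 0 0 0 -1;0 0 0 0 -1;0 0 0 0 -1;0 0 0 0 -1'; python3 to.py 467.8 162.5 34 73.5;  python3 - <<'E'
from h import *
t=shot('top');s=shot('scene')
f=lambda i:cv2.resize(i,(400,400),interpolation=cv2.INTER_CUBIC)
cv2.imwrite('pics/c6.png',np.hstack([f(s['frame'][150:270,310:430]),f(t['frame'][185:305,215:335])])[:,:,::-1])
E
```

```text
time: 18.35
tool_pos: [468.0, 163.3, 77.3]
tool_rot: [180.0, -0.0, 73.8]
force: [-0.1, 0.5, -5.4]
gripper_width: 0.451
grip_force: 30.0
time: 18.85
tool_pos: [466.9, 163.7, 77.3]
tool_rot: [-180.0, -0.0, 73.8]
force: [-0.8, -0.0, -4.1]
gripper_width: 0.448
grip_force: 30.0
at [466.9 163.7  77.3] rot [-180.    -0.    73.8] F [-0.8 -0.  -4.1] w 0.448 t 18.85 j7 -36.6
row -0.9 1.2 43.3 0.3
```

View pics/c6.png

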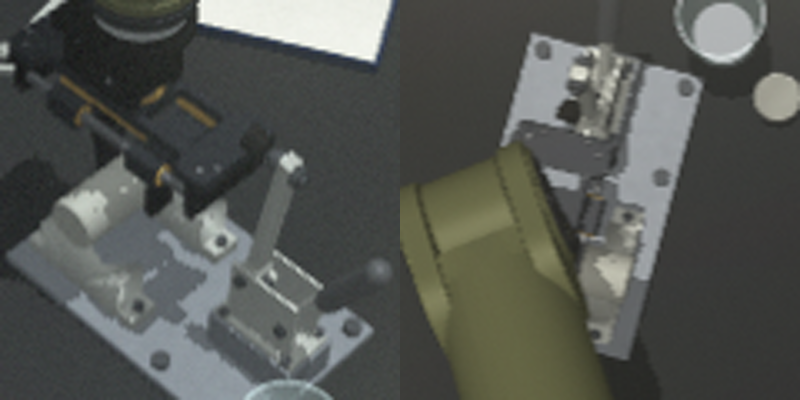

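The core hangs over both vees and the gripper is clear of the upright arm. Lowering gently.

```bash
python3 -m jog '-1 1 8 0 -1;-1 1 16 0 -1;-1 1 24 0 -1;-1 1 30 0 -1;-1 1 35 0 -1'; python3 -m jog '0 0 1 0 -1;0 0 2 0 -1;0 0 3 0 -1;0 0 3 0 -1;0 0 3 0 -1';python3 -m jog '0 0 1 0 -1;0 0 1 0 -1;0 0 1 0 -1;0 0 1 0 -1;0 0 1 0 -1'
```

```text
time: 19.45
tool_pos: [467.3, 162.2, 41.3]
tool_rot: [-180.0, 0.0, 73.8]
force: [-0.6, 0.1, -5.0]
gripper_width: 0.455
grip_force: 30.0
time: 19.95
tool_pos: [468.0, 162.5, 39.5]
tool_rot: [180.0, -0.0, 73.8]
force: [-0.2, 0.1, -4.7]
gripper_width: 0.451
grip_force: 30.0
time: 20.45
tool_pos: [467.7, 162.4, 38.3]
tool_rot: [180.0, -0.0, 73.8]
force: [0.5, 1.2, -4.8]
gripper_width: 0.45
grip_force: 30.0
```

```bash
for i in 1; do :; done; python3 -m jog '0 0 0.5 0 -1;0 0 1 0 -1;0 0 1.5 0 -1;0 0 1.5 0 -1;0 0 1.5 0 -1' | sed -n 2,4p; python3 -m jog '0 0 0.5 0 -1;0 0 1 0 -1;0 0 1 0 -1;0 0 1 0 -1;0 0 1 0 -1'| sed -n 2,4p
```

```text
tool_pos: [467.7, 162.4, 36.7]
tool_rot: [180.0, -0.0, 73.8]
force: [0.7, 0.0, -5.0]
tool_pos: [467.8, 162.4, 35.8]
tool_rot: [180.0, -0.0, 73.8]
force: [0.6, 0.7, -5.3]
```

```bash
python3 -m jog '0 0 0.5 0 -1;0 0 1 0 -1;0 0 1 0 -1;0 0 1 0 -1;0 0 1 0 -1' | sed -n 2,4p; python3 -m jog '0 0 0.5 0 -1;0 0 1 0 -1;0 0 1 0 -1;0 0 1 0 -1;0 0 1 0 -1'| sed -n 2,4p
```

```text
tool_pos: [467.8, 162.4, 34.8]
tool_rot: [180.0, -0.0, 73.8]
force: [0.4, 0.4, -4.8]
tool_pos: [468.3, 162.4, 34.0]
tool_rot: [179.9, -0.0, 73.8]
force: [1.6, -0.2, -2.1]
```

```bash
python3 -m jog '0 0.5 0.5 0 -1;0 0.5 0.5 0 -1;0 0.5 0.5 0 -1;0 0.5 0.5 0 -1;0 0.5 0.5 0 -1' | sed -n 2,4p; python3 -m jog '0 0.5 0.5 0 -1;0 0.5 0.5 0 -1;0 0.5 0.5 0 -1;0 0.5 0.5 0 -1;0 0.5 0.5 0 -1'| sed -n 2,4p
```

```text
tool_pos: [468.5, 162.5, 33.7]
tool_rot: [180.0, -0.0, 73.8]
force: [-1.1, -0.4, 5.0]
tool_pos: [468.6, 162.4, 33.7]
tool_rot: [-180.0, -0.0, 73.8]
force: [-2.9, -0.6, 10.7]
```

Seated, with 10 N of upward reaction. Releasing and raising straight up to about TCP 75. Then back out on the -x side before climbing further.

```bash
python3 -m jog '0 0 0 0 -0.05;0 0 0 0 0.1;0 0 0 0 0.4;0 0 0 0 0.4;0 0 0 0 0.4'; python3 -m jog '0 0 -10 0 0.4;0 0 -25 0 0.4;0 0 -42 0 0.4;0 0 -42 0 0.4;0 0 -42 0 0.4' | sed -n 2,4p;  python3 -m jog '0 -20 0 0 0.4;0 -45 0 0 0.4;0 -45 -30 0 0.4;0 -45 -80 0 0.4;-50 -45 -130 0 -1' | sed -n 2,4p
```

```text
time: 23.95
tool_pos: [468.6, 162.1, 32.5]
tool_rot: [-180.0, 0.0, 73.8]
force: [-0.3, 0.1, -0.0]
gripper_width: 0.676
grip_force: 0.0
tool_pos: [469.0, 162.3, 75.1]
tool_rot: [180.0, -0.1, 73.8]
force: [-1.1, -0.2, -0.3]
tool_pos: [415.9, 144.1, 191.8]
tool_rot: [179.9, -0.1, 74.2]
force: [0.8, 0.5, 0.8]
```

```bash
python3 -m jog '-50 0 -50 0 -1;-100 0 -60 0 -1;-140 0 -60 0 -1;-140 0 -60 0 -1;-140 0 -60 0 -1' | sed -n 2,4p; python3 - <<'E'
from h import *
t=shot('top');s=shot('scene')
f=lambda i:cv2.resize(i,(400,400),interpolation=cv2.INTER_CUBIC)
cv2.imwrite('pics/c7.png',np.hstack([f(s['frame'][150:270,310:430]),f(t['frame'][175:305,205:335])])[:,:,::-1])
E
```

```text
tool_pos: [376.0, 2.9, 249.8]
tool_rot: [180.0, 0.0, 73.4]
force: [0.2, -0.8, 0.5]
```

View pics/c7.png

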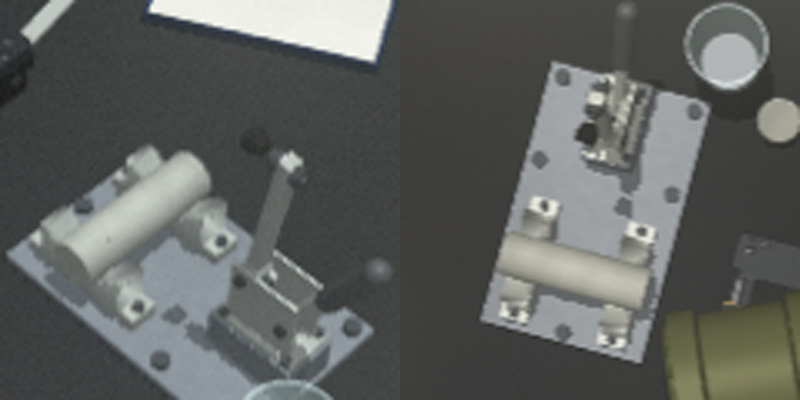

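```bash
python3 to.py 663.4 104.7 300 163.5
```

```text
at [376.4   6.3 249.4] rot [-180.     0.    73.7] F [ 0.7  0.7 -0.3] w 0.149 t 25.55 j7 -24.5
row 174.9 247.8 -50.6 -89.8
```

```bash
python3 -m jog '0 50 -50 -8 -1;0 100 -55 -17 -1;30 150 -55 -25 -1;60 200 -55 -34 -1;90 248 -55 -43 -1'|sed -n 2,4p;  python3 to.py 663.4 104.7 300 163.5
```

```text
tool_pos: [605.2, 17.8, 303.8]
tool_rot: [-180.0, 0.0, 116.6]
force: [-0.2, -0.1, 0.9]
at [605.2  17.8 303.8] rot [-180.     0.   116.6] F [-0.2 -0.1  0.9] w 0.004 t 26.05 j7 25.2
row 51.7 91.0 3.8 -46.9
```

```bash
python3 -m jog '52 91 4 -47 -1;52 91 4 -47 -1;52 91 4 -47 -1;52 91 4 -47 -1;52 91 4 -47 -1'|sed -n 2,4p;  python3 -m jog '0 0 0 -4 -1;0 0 0 -4 -1;0 0 0 -4 -1;0 0 0 -4 -1;0 0 0 -4 -1'|sed -n 2,4p; python3 to.py 663.4 104.7 185 163.5
```

```text
tool_pos: [661.7, 105.4, 298.4]
tool_rot: [-179.9, -0.1, 159.7]
force: [0.1, -0.6, -0.7]
tool_pos: [661.9, 101.1, 300.6]
tool_rot: [-180.0, -0.0, 163.0]
force: [-0.7, -0.5, 0.0]
at [661.9 101.1 300.6] rot [-180.   -0.  163.] F [-0.7 -0.5  0. ] w 0.006 t 27.05 j7 64.2
row -0.4 3.9 115.6 -0.5
```

```bash
python3 - <<'E'
from h import *
t=shot('top'); w=atz(t,278.1,178.9,185)[:2]; q=-.2875;c,d=np.cos(q),np.sin(q)
print(w,np.array([[c,d],[-d,c]])@(w-[468.8,162.3]))
E
python3 -m jog '0 4 40 0 -1;0 4 75 0 -1;0 4 105 0 -1;0 4 115 0 -1;0 4 115 0 -1'; python3 to.py 663.4 104.7 80 163.5
```

```text
[669.86833746 102.62135137] [209.73786297  -0.21510584]
time: 27.6
tool_pos: [662.3, 104.0, 184.5]
tool_rot: [-179.9, -0.1, 162.9]
force: [0.6, 0.4, -0.1]
gripper_width: 0.006
grip_force: 0.0
at [662.3 104.  184.5] rot [-1.799e+02 -1.000e-01  1.629e+02] F [ 0.6  0.4 -0.1] w 0.006 t 27.6 j7 64.2
row -0.8 1.0 104.5 -0.6
```

The handle lies on the fixture's y = 0 line as expected. Pressing down now.

```bash
python3 -m jog '0 0 8 0 -1;0 0 16 0 -1;0 0 24 0 -1;0 0 32 0 -1;0 0 40 0 -1';python3 -m jog '0 0 7 0 -1;0 0 14 0 -1;0 0 21 0 -1;0 0 28 0 -1;0 0 35 0 -1'
```

```text
time: 28.1
tool_pos: [663.3, 104.4, 145.6]
tool_rot: [180.0, 0.0, 163.0]
force: [0.7, 0.7, 2.3]
gripper_width: 0.005
grip_force: 0.8
time: 28.6
tool_pos: [663.2, 104.2, 110.2]
tool_rot: [-180.0, 0.0, 163.0]
force: [-0.0, 0.6, 1.3]
gripper_width: 0.01
grip_force: 0.6
```

```bash
python3 -m jog '0 0 5 0 -1;0 0 10 0 -1;0 0 15 0 -1;0 0 19 0 -1;0 0 22 0 -1'; python3 -m jog '0 0 1 0 -1;0 0 2 0 -1;0 0 3 0 -1;0 0 3 0 -1;0 0 3 0 -1'
```

```text
time: 29.1
tool_pos: [664.6, 103.9, 89.7]
tool_rot: [180.0, 0.2, 162.9]
force: [2.9, -0.8, 5.5]
gripper_width: 0.007
grip_force: 2.6
time: 29.6
tool_pos: [664.8, 103.9, 87.1]
tool_rot: [179.9, 0.2, 162.9]
force: [3.2, -1.6, 5.0]
gripper_width: 0.004
grip_force: 2.5
```

```bash
python3 - <<'E'
from h import *
s=shot('scene');t=shot('top')
f=lambda i:cv2.resize(i,(400,400),interpolation=cv2.INTER_CUBIC)
cv2.imwrite('pics/c8.png',np.hstack([f(s['frame'][150:270,330:450]),f(t['frame'][175:305,205:335])])[:,:,::-1])
E
```

```text
(no output)
```

View pics/c8.png

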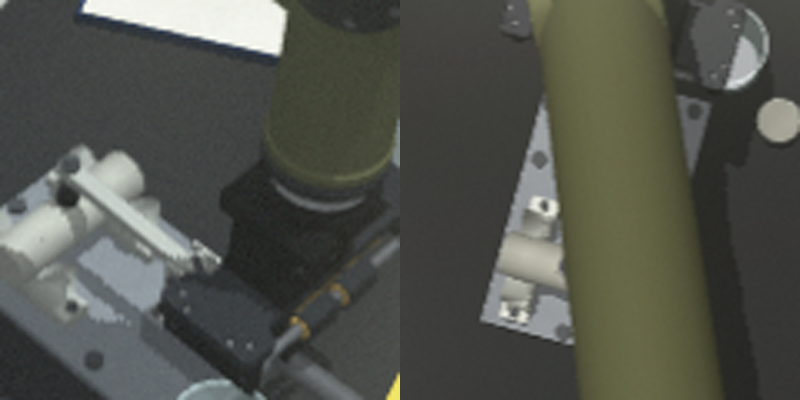

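The arm lies over the core with its foot at about (70,200) in the left crop. Pressing on to the stop.

```bash
python3 -m jog '0 0 1 0 -1;0 0 2 0 -1;0 0 2 0 -1;0 0 2 0 -1;0 0 2 0 -1'|sed -n 2,4p; python3 -m jog '0 0 1 0 -1;0 0 2 0 -1;0 0 2 0 -1;0 0 2 0 -1;0 0 2 0 -1'|sed -n 2,4p
```

```text
tool_pos: [662.7, 104.5, 83.5]
tool_rot: [-180.0, -0.1, 163.0]
force: [2.3, -0.2, 3.3]
tool_pos: [662.9, 104.5, 82.6]
tool_rot: [180.0, -0.0, 163.0]
force: [-0.4, -0.8, 7.8]
```

```bash
python3 -m jog '0 0 1 0 -1;0 0 1 0 -1;0 0 1 0 -1;0 0 1 0 -1;0 0 1 0 -1'|sed -n 2,4p; python3 -m jog '0 0 1 0 -1;0 0 1 0 -1;0 0 1 0 -1;0 0 1 0 -1;0 0 1 0 -1'|sed -n 2,4p
```

```text
tool_pos: [663.0, 104.5, 82.5]
tool_rot: [180.0, -0.0, 163.0]
force: [-1.2, -1.2, 11.5]
tool_pos: [663.0, 104.5, 82.4]
tool_rot: [180.0, -0.0, 163.0]
force: [-3.6, -1.5, 14.8]
```

Hard stop reached: the force climbs while the position stays at 82.4. Retreating and checking.

```bash
python3 -m jog '0 0 -10 0 -1;0 0 -40 0 -1;0 0 -90 0 -1;0 0 -140 0 -1;0 0 -190 0 -1'|sed -n 2,4p; python3 -m jog '-50 -20 -30 0 -1;-90 -60 -30 0 -1;-90 -110 -30 0 -1;-90 -160 -30 0 -1;-90 -200 -30 0 -1'|sed -n 2,4p; python3 - <<'E'
from h import *
s=shot('scene');t=shot('top')
f=lambda i:cv2.resize(i,(400,400),interpolation=cv2.INTER_CUBIC)
cv2.imwrite('pics/c9.png',np.hstack([f(s['frame'][150:310,310:470]),f(t['frame'][165:305,205:345])])[:,:,::-1])
E
```

```text
tool_pos: [661.4, 104.6, 270.2]
tool_rot: [-179.9, -0.2, 163.0]
force: [1.3, 0.4, -0.6]
tool_pos: [689.7, -112.9, 297.6]
tool_rot: [-180.0, -0.3, 163.0]
force: [0.7, -0.6, 0.2]
```

View pics/c9.png

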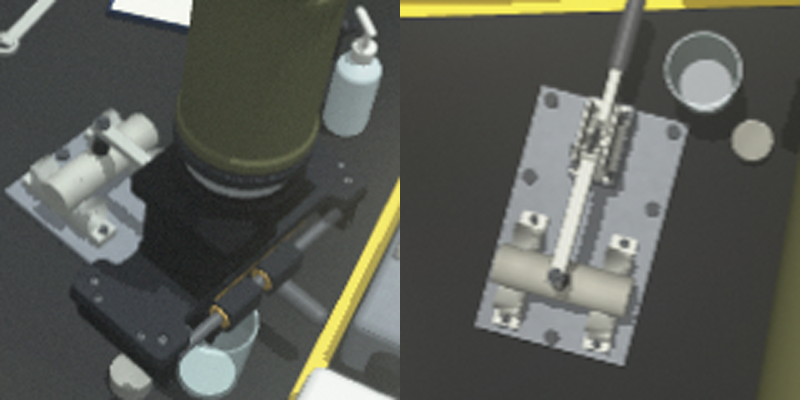

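The top view shows the handle down, the arm level, and the foot on the middle of the core at crop (560,278). The core lies in both vees and the beaker is upright. Handing in.

```bash
python3 -m jog '0 0 0 0 -1;0 0 0 0 -1;0 0 0 0 -1;0 0 0 0 -1;0 0 0 0 -1'|sed -n 1,4p; python3 -c "
from cell import order;print(order.close_job())"
```

```text
time: 33.3
tool_pos: [691.3, -110.3, 299.6]
tool_rot: [180.0, -0.0, 163.1]
force: [0.0, -0.1, -0.6]
the job is handed in; nothing more can be done
None
```

The long core lies in both vees with the clamp pressed to its stop and the foot on its middle, and the short cores and beaker were left standing; the job was handed in at 33.3 s, and no verdict came back.

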